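# Shut the stocked parts chest

### The job

Two low grey parts chests with sliding hatches on top stand open on the storeroom bench. The larger chest is fully stocked: push its hatch along its rails until it is fully shut against the end frame. The smaller chest is still being filled, so leave its hatch open just where it is.

Things in the scene. Friction and masses are not known exactly. Their poses are not given: they have to be found in the camera images.
- big_chest: The larger chest, fixed: grey steel box 360 mm long (its x), 200 wide (y), 120 high to the rail tops. Origin: centre of its underside. The hatch slides along x between 12 mm wide side rails and shuts towards +x, on the end frame's inner face at x = 168 mm. The +x half is the open mouth with cartons inside; the -x half is a fixed deck under the open hatch.
- big_hatch (a joint): Larger chest's hatch (m): 0 = shut against the end frame, growing as it opens towards the chest's -x, at most 0.15. A level aluminium plate, about 0.6 kg, 165 mm long, 174 wide, its top face 112 mm above the bench, 8 mm below the rail tops. Slides with about 3 N of friction, stays where it is left; no spring or latch.
- big_pull (a point): Centre of the top edge of the larger hatch's pull, 144 mm above the bench. The pull is an upright black block on the middle of the hatch: 16 mm thick along the chest's x, 50 wide along y, 32 tall above the plate. It moves with the hatch; when shut it lies at x = 85.5 mm, y = 0 in the chest's frame. Axes as the chest's.
- small_pull (a point): Centre of the top edge of the smaller hatch's pull, 114 mm above the bench: a black block 16 mm thick, 40 wide, 32 tall. The smaller chest is of the same make, 260 x 140 mm, 90 high, and stands left or right of the larger one. Axes as the smaller chest's.

How it is judged:
By the outcome, as a careful person would: the job done as asked, in the order asked, and still so for the second after the job is handed in, with the robot touching nothing.
It also fails if it takes over 29 s, if anything falls off the work surface, if the arm or the gripper's body presses on something with over 40 N, if the wrist force passes 120 N, or if a joint passes its speed limit or range.

### The arm

A 7-joint arm with a two-finger parallel gripper is mounted at the origin on the work surface. World frame = base frame: x ahead of the robot, y to its left, z up, the work surface at z = 0. Lengths are in m, angles in rad, forces in N, time in s.
With the tool pointing down it reaches from about 0.425 to 0.925 m from the base axis. Payload 6.8 kg.
Tool frame: the origin (TCP) lies on the centre line of the jaws, within the pads' length; the fingertips stand env.tips_ahead ahead of it and the grasp point (between the pads) lies 8 mm behind it (env.tips_ahead is the distance from the TCP to the fingertips, in m); z points along the fingers, y is the direction in which the jaws open and shut (so a half turn about z gives the same grasp; the last joint's range is limited). The gripper opens to 88 mm and grips with 3 to 60 N. Pads are 20 mm wide; open, the fingers measure 115 mm over their backs; the gripper's body (75 mm by 178 mm) begins 61 mm behind the grasp point.
Start: joints at [1.064, 0.477, 0.022, 1.555, -0.011, 1.109, -0.083], TCP at [0.262, -0.622, 0.234] pointing down, gripper open.
Joint ranges: [-2.96, 2.96], [-0.34, 2.1], [-1.41, 1.46], [0.24, 2.44], [-1.37, 4.51], [0.17, 1.92], [-2.96, 2.96]. Speed limits (rad/s): [2.39, 2.39, 3.14, 3.14, 3.14, 3.14, 3.14].

### API

Orientations are given as a rotation vector (axis times angle).
In Python, from station import env gives the robot as it stands.
- The arm moves only by the tool send_rows, never from a script. Its argument "series" is one flat list of numbers, 5 for each row, row after row: the finger opening in mm, from 0 to 87.8, then the shift along the tool's x, y, z in mm, then the turn about the tool's z in rad. A call has 1 to 20 rows; each row is the pose to reach, as a shift and turn from the pose measured when the call began, along the tool's axes at that moment; what a row does not reach only later rows make up. A row lasts 1/8 s, in which the tool goes at most 62.5 mm and 10.7 degrees, less where a joint would pass 70% of its speed; a pose out of reach is approached as far as the arm can. A call with a gripper value outside its range is refused whole. The fingers move at their own pace and stop on an object; "grip_force" is the grip in N (left out, the last holds). Time passes only in rows, so rows that repeat a pose let the fingers close. It gives the time, the measured TCP pose, the force and the opening at its end, in the units of the state.
- env.observe(): the state, without advancing time (a new reading comes with each control period).
- env.camera(name): name is "scene" or "top" or "wrist"; returns the picture (420x560x3 uint8, red, green, blue); there is no depth.
- env.camera_params(name): a dict with "camera_matrix" (3x3 intrinsics, pixels), "dist" ([k1, k2, p1, p2, k3] as OpenCV has them; the pictures are not rectified), "R" (3x3) and "t" (3): a world point X has camera coordinates R X + t. Camera axes: x right, y down, z forward; pixel columns grow to the right and rows downward; lengths in m; the calibration is good to about 2 mm. A picture is of the moment at which its call begins: read the wrist's pose just before it. camera_params takes no time and is no camera call; for the wrist camera it gives the pose at the moment of the call.
- env.job_done(): hands the job in, once; it reports no verdict.
The state is a dict: "time_s": time; "q": joint angles; "joint_velocities": joint speeds; "tau": joint torques, N m; "ee_pos": TCP position; "orientation": TCP orientation; "contact_force": force on the tool from outside, world axes, zero at the start; "wrist_torque": the same for the moment, N m; "opening": finger opening in m.
Only numpy, scipy, OpenCV 4.12 (cv2) and the standard library are available. Lean on these libraries where they do the work, as an engineer would, in place of code of your own. Each camera call takes 0.05 s, during which the arm holds its last target.

## Working session

There is one attempt and no reset: what is moved stays moved. The work goes in short steps, Python scripts to look and compute and a tool call to move; the robot and the scene stay as the last step left them, time stands still between calls to the robot, and variables do not carry over. Pictures are saved under pics/ and viewed, and the job is handed in when it is done.

Besides the shell and the picture viewer there is one more tool, called after "Emit:" by a JSON object that holds its "op" and its "data". send_rows: Moves the arm, as the interface text tells. Its arguments: {"type":"object","properties":{"series":{"type":"array","items":{"type":"number"}},"grip_force":{"type":"number"}},"required":["series"]}

```bash
mkdir -p pics; ls; python3 - <<'E'
from station import env
import cv2,numpy as np
s=env.observe(); print(s, env.tips_ahead)
for n in ("scene","top"):
    im=env.camera(n); cv2.imwrite(f"pics/{n}0.png",im[:,:,::-1]); p=env.camera_params(n); print(n,{k:np.round(v,4).tolist() for k,v in p.items()})
E
```

```text
pics
{'time_s': 0.0, 'q': array([ 1.06392995,  0.47781908,  0.02231709,  1.55643852, -0.01149937,
        1.10929224, -0.083097  ]), 'joint_velocities': array([-4.41933071e-04,  2.18586713e-03,  4.25039133e-04, -2.50404498e-05,
        3.14584528e-04, -1.43952063e-03,  1.15052543e-03]), 'tau': array([-6.02508553e-04, -5.82845986e+01,  1.53453067e+00, -2.72610480e+01,
       -5.42752224e-02,  1.71051139e-02,  9.59947420e-05]), 'ee_pos': array([ 0.2618646 , -0.62150465,  0.23267401]), 'orientation': array([-3.07761145e+00, -6.21958935e-01,  7.62483236e-04]), 'contact_force': array([ 0.09718652, -0.18755012, -0.5084901 ]), 'wrist_torque': array([-0.03145916, -0.00702752, -0.03610871]), 'opening': 0.08820625465573081} 0.011
scene {'camera_matrix': [[429.3481, 0.0, 284.0501], [0.0, 429.3481, 214.8865], [0.0, 0.0, 1.0]], 'dist': [-0.1181, 0.0, 0.0, 0.0, 0.0], 'R': [[-0.5124, 0.8586, -0.0154], [0.7123, 0.4148, -0.5662], [-0.4798, -0.3011, -0.8241]], 't': [0.3216, -0.3444, 1.0765]}
top {'camera_matrix': [[402.11, 0.0, 277.1463], [0.0, 402.11, 205.5654], [0.0, 0.0, 1.0]], 'dist': [-0.0313, 0.0, 0.0, 0.0, 0.0], 'R': [[-0.1793, -0.9838, -0.0041], [-0.9608, 0.1761, -0.2141], [0.2113, -0.0345, -0.9768]], 't': [0.0877, 0.5983, 0.6688]}
```

View pics/scene0.png

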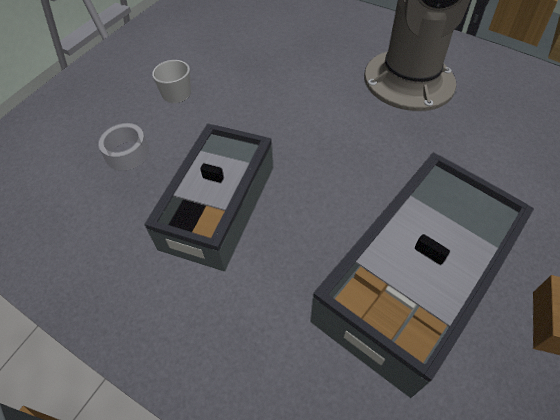

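View pics/top0.png

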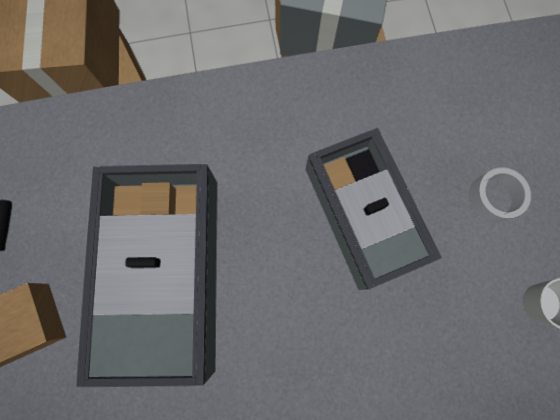

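The scene view shows the big chest at lower right, with its pull at about (432,249) and its mouth away from the robot. In the top view it is on the left, with its pull at about (143,262). The small chest's pull is at (212,173) in the scene view and (376,206) in the top view. Next I'll measure them.

```bash
cat > h.py <<'E'
import cv2,numpy as np
from station import env
def ray(n,uv,p=None):
    p=p or env.camera_params(n)
    K,D,R,t=[np.array(p[k],float) for k in("camera_matrix","dist","R","t")]
    x=cv2.undistortPoints(np.array([[uv]],float),K,D)[0,0]
    return -R.T@t, R.T@np.array([x[0],x[1],1])
def plane(n,uv,z,p=None):
    o,d=ray(n,uv,p); return o+d*(z-o[2])/d[2]
def tri(r1,r2):
    (a,u),(b,v)=r1,r2
    s=np.linalg.lstsq(np.c_[u,-v],b-a,rcond=None)[0]
    P,Q=a+u*s[0],b+v*s[1]; return (P+Q)/2,np.linalg.norm(P-Q)
def proj(n,X,p=None):
    p=p or env.camera_params(n)
    K,D,R,t=[np.array(p[k],float) for k in("camera_matrix","dist","R","t")]
    return cv2.projectPoints(np.array([X],float),cv2.Rodrigues(R)[0],t,K,D)[0][0,0]
E
python3 - <<'E'
from h import *
for n,box in (("scene",(400,225,460,275)),("top",(115,245,170,280)),):
    im=cv2.imread(f"pics/{n}0.png"); x0,y0,x1,y1=box
    c=im[y0:y1,x0:x1]; m=(c.max(2)<45).astype(np.uint8)
    k,l,st,ce=cv2.connectedComponentsWithStats(m)
    print(n,[(st[i].tolist(),ce[i].round(1).tolist()) for i in range(1,k) if st[i][4]>20])
    big=cv2.resize(c,None,fx=9,fy=9,interpolation=cv2.INTER_NEAREST); cv2.imwrite(f"pics/{n}_pull.png",big)
im=cv2.imread("pics/top0.png")[150:400,60:230]; cv2.imwrite("pics/top_chest.png",cv2.resize(im,None,fx=2.4,fy=2.4,interpolation=cv2.INTER_CUBIC))
im=cv2.imread("pics/scene0.png")[145:405,300:540]; cv2.imwrite("pics/scene_chest.png",cv2.resize(im,None,fx=2.3,fy=2.3,interpolation=cv2.INTER_CUBIC))
# rough outer corners of the top in top view
for uv in [(95,168),(208,166),(204,384),(79,384)]: print(uv,plane("top",uv,.12).round(3))
for uv in [(436,156),(531,210),(413,370),(315,296)]: print(uv,plane("scene",uv,.12).round(3))
E
```

```text
scene [([15, 10, 35, 30, 559], [31.6, 24.0])]
top [([11, 13, 34, 9, 296], [27.5, 17.0])]
(95, 168) [0.715 0.28  0.12 ]
(208, 166) [0.683 0.085 0.12 ]
(204, 384) [0.335 0.143 0.12 ]
(79, 384) [0.368 0.335 0.12 ]
(436, 156) [0.339 0.153 0.12 ]
(531, 210) [0.371 0.337 0.12 ]
(413, 370) [0.719 0.256 0.12 ]
(315, 296) [0.69  0.092 0.12 ]
```

View pics/top_chest.png

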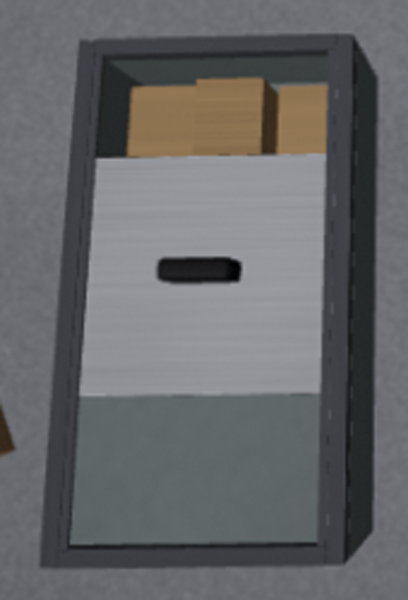

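View pics/scene_chest.png

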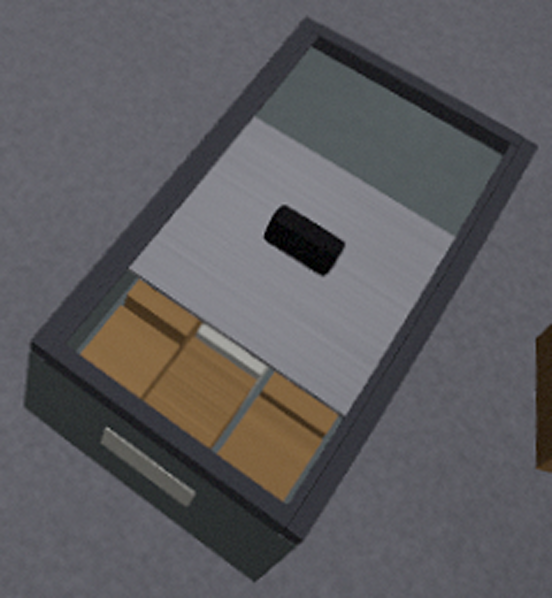

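View pics/top_pull.png

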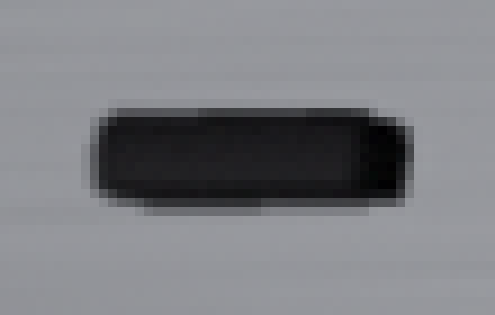

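View pics/scene_pull.png

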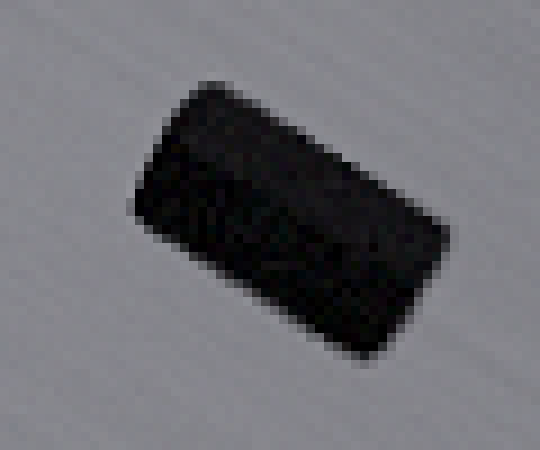

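```bash
cat > m.py <<'E'
from h import *
from scipy.spatial.transform import Rotation as Ro
P,e=tri(ray("top",(140.6,262.1)),ray("scene",(434.3,246.1))); print("pull",P.round(4),e.round(4))
S,e=tri(ray("top",(170,182.1)),ray("scene",(363,318))); print("carton",S.round(4),e.round(4))
S,e=tri(ray("top",(142.1,182.5)),ray("scene",(393.5,339.3))); print("carton",S.round(4),e.round(4))
# chest corners two views (outer top)
T=[(93.5,167),(208,165.5),(203,385),(77.5,385.5)]; C=[(429.5,380.5),(313.5,295.5),(434,152.5),(533,209)]
cs=[]
for a,b in zip(T,C):
    q,e=tri(ray("top",a),ray("scene",b)); cs.append(q); print("corner",q.round(4),e.round(4))
cs=np.array(cs); print("L",np.linalg.norm(cs[0]-cs[3]),np.linalg.norm(cs[1]-cs[2]),"W",np.linalg.norm(cs[0]-cs[1]),np.linalg.norm(cs[2]-cs[3]))
d=(cs[0]+cs[1]-cs[2]-cs[3])[:2]; yaw=np.arctan2(d[1],d[0]); c=cs.mean(0)
w=(cs[0]-cs[1]+cs[3]-cs[2])[:2]; print("yaw",np.degrees(yaw),"yaw from width",np.degrees(np.arctan2(w[1],w[0]))-90,"centre",c)
u=np.array([np.cos(yaw),np.sin(yaw)]); v=np.array([-u[1],u[0]])
print("pull in chest",(P-c)[:2]@u,(P-c)[:2]@v,"opening",.0855-(P-c)[:2]@u)
s=env.observe(); R=Ro.from_rotvec(s["orientation"]).as_matrix(); print("tool axes\n",R.round(3))
print("yaw of tool x",np.degrees(np.arctan2(R[1,0],R[0,0])))
E
python3 m.py
```

```text
pull [0.5366 0.2127 0.139 ] 0.0009
carton [0.6748 0.1628 0.0907] 0.0052
carton [0.6829 0.214  0.0907] 0.0083
corner [0.7194 0.2829 0.1154] 0.002
corner [0.6869 0.0871 0.1099] 0.0013
corner [0.3332 0.1455 0.1196] 0.0023
corner [0.3657 0.3397 0.1183] 0.0016
L 0.358240631576537 0.3586469161498722 W 0.19853777265792433 0.1969184611102058
yaw -9.247371632378995 yaw from width -9.468308664661365 centre [0.52633339 0.21382477 0.11579186]
pull in chest 0.010312311612910812 0.0005368948711684737 opening 0.0751876883870892
tool axes
 [[ 0.922  0.388 -0.001]
 [ 0.388 -0.922  0.001]
 [-0.    -0.002 -1.   ]]
yaw of tool x 22.85010079284526
```

Sizes and heights agree: the chest measures 358 x 198 mm, the corners sit at about 0.116 m and the pull at 0.139 m. Both heights read 4–5 mm low, so I'll use the text's heights. Chest yaw is about −9.4°, the hatch is about 75 mm open, and the cartons are below the plate. I'll swing over with the fingers closed to a point behind the pull.

Emit:
{"op": "send_rows", "data": {"series": [0,50,-30,-30,0,0,100,-55,-30,0.08,0,150,-80,-30,0.16,0,200,-110,-30,0.24,0,250,-135,-30,0.32,0,300,-165,-30,0.4,0,350,-195,-30,0.48,0,380,-240,-30,0.563,0,405,-290,-30,0.563,0,430,-340,-30,0.563,0,460,-390,-30,0.563,0,490,-440,-30,0.563,0,510,-490,-30,0.563,0,520,-540,-30,0.563,0,530,-590,-30,0.563,0,537,-640,-30,0.563,0,543,-684,-30,0.563,0,543,-684,-30,0.563,0,543,-684,-30,0.563,0,543,-684,-30,0.563]}}

```text
time_s: 2.6
ee_pos: [0.4972, 0.2178, 0.2636]
orientation: [-3.13, 0.262, 0.002]
contact_force: [0.7, -0.0, -0.3]
opening: 0.0006
```

```bash
python3 - <<'E'
from h import *
from scipy.spatial.transform import Rotation as Ro
s=env.observe(); R=Ro.from_rotvec(s["orientation"]).as_matrix(); print(s["ee_pos"],np.degrees(np.arctan2(R[1,0],R[0,0])))
p=env.camera_params("wrist"); im=env.camera("wrist"); cv2.imwrite("pics/w1.png",im[:,:,::-1])
np.savez("w1.npz",**{k:np.array(v) for k,v in p.items()})
print(proj("wrist",[.5366,.2127,.144],p), proj("wrist",[*s["ee_pos"][:2],.144],p))
cv2.imwrite("pics/scene1.png",env.camera("scene")[:,:,::-1])
E
```

```text
[0.49724058 0.21779967 0.2636173 ] -9.560166035510097
[277.04220197 159.61994333] [278.80742656 204.64721741]
```

View pics/w1.png

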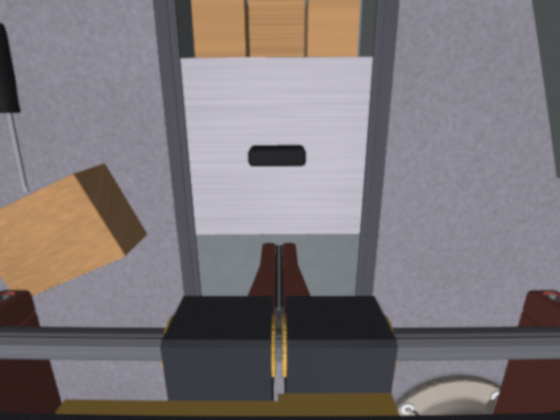

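View pics/scene1.png

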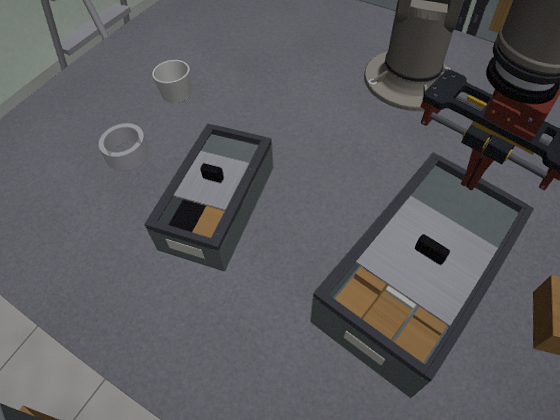

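The wrist view shows the pull at (277,156), a few pixels from the predicted (277,160). The chest is square to the tool and the fingers are behind the pull over the deck. I'll descend now.

Emit:
{"op": "send_rows", "data": {"series": [0,0,0,35,0,0,0,0,70,0,0,0,0,100,0,0,0,0,120,0,0,0,0,130,0,0,0,0,130,0,0,0,0,130,0]}}

```text
time_s: 3.58
ee_pos: [0.4977, 0.2185, 0.1346]
orientation: [-3.129, 0.262, -0.001]
contact_force: [0.1, -0.4, 0.8]
opening: 0.0001
```

Now I'll push slowly: about 22 mm to contact, then most of the 75 mm.

Emit:
{"op": "send_rows", "data": {"series": [0,8,0,0,0,0,14,0,0,0,0,20,0,0,0,0,25,0,0,0,0,30,0,0,0,0,36,0,0,0,0,42,0,0,0,0,48,0,0,0,0,54,0,0,0,0,60,0,0,0,0,66,0,0,0,0,72,0,0,0,0,78,0,0,0,0,83,0,0,0,0,87,0,0,0,0,88,0,0,0,0,88,0,0,0]}}

```text
time_s: 5.7
ee_pos: [0.5848, 0.2034, 0.1347]
orientation: [-3.129, 0.262, -0.001]
contact_force: [-2.1, 1.0, -0.2]
opening: 0.0005
```

Emit:
{"op": "send_rows", "data": {"series": [0,2,0,0,0,0,4,0,0,0,0,6,0,0,0,0,7,0,0,0,0,8,0,0,0,0,8,0,0,0]}}

```text
time_s: 6.45
ee_pos: [0.5916, 0.2023, 0.1347]
orientation: [-3.13, 0.262, 0.002]
contact_force: [-5.6, 2.8, 3.5]
opening: 0.0005
```

```bash
python3 - <<'E'
from h import *
print(env.observe()["ee_pos"],env.observe()["contact_force"])
for n in("scene","wrist"):
    cv2.imwrite(f"pics/{n}2.png",env.camera(n)[:,:,::-1])
im=cv2.imread("pics/scene2.png")[145:405,300:540]; cv2.imwrite("pics/scene2c.png",cv2.resize(im,None,fx=2.3,fy=2.3,interpolation=cv2.INTER_CUBIC))
E
```

```text
[0.59161213 0.20230269 0.13468093] [-5.55599982  2.75559273  3.49756758]
```

View pics/scene2c.png

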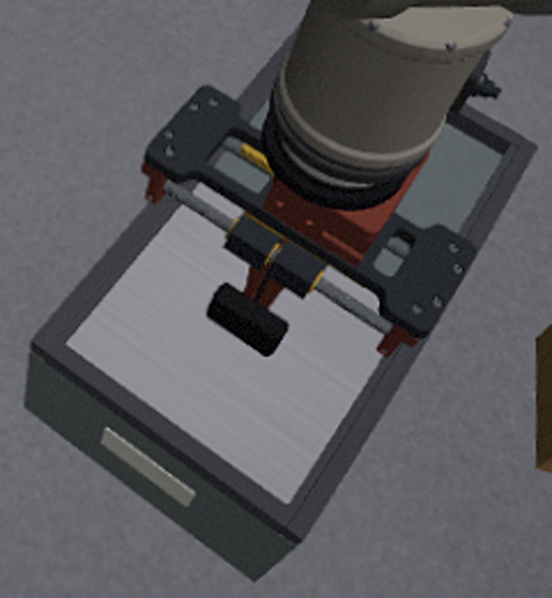

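View pics/wrist2.png

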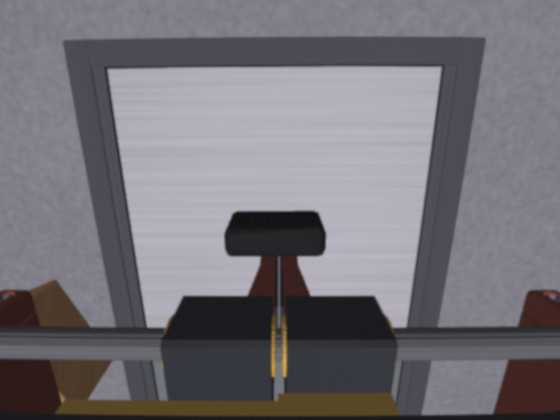

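The hatch looks essentially shut in both views. The force rose to 6 N and the tool stopped 1 mm short, so I'll press a little further to confirm it is on the stop.

Emit:
{"op": "send_rows", "data": {"series": [0,2,0,0,0,0,3,0,0,0,0,4,0,0,0,0,4,0,0,0,0,4,0,0,0]}}

```text
time_s: 7.18
ee_pos: [0.5917, 0.2022, 0.1347]
orientation: [3.13, -0.259, -0.013]
contact_force: [-15.7, 1.6, 10.4]
opening: 0.0006
```

It has stalled at 16 N with 0.1 mm of movement, so it is hard on the stop. I'll back off straight, then rise.

Emit:
{"op": "send_rows", "data": {"series": [0,-5,0,0,0,0,-15,0,0,0,0,-30,0,0,0,0,-40,0,0,0,0,-40,0,-20,0,0,-40,0,-60,0,0,-60,0,-100,0,0,-90,0,-130,0,0,-90,0,-140,0,0,-90,0,-140,0,0,-90,0,-140,0]}}

```text
time_s: 8.55
ee_pos: [0.5042, 0.2164, 0.2741]
orientation: [3.129, -0.261, -0.015]
contact_force: [0.4, 0.2, -0.2]
opening: 0.0007
```

```bash
python3 - <<'E'
from h import *
print(env.observe()["ee_pos"],env.observe()["contact_force"],env.observe()["time_s"])
for n in("scene","wrist"):
    cv2.imwrite(f"pics/{n}3.png",env.camera(n)[:,:,::-1])
p=env.camera_params("wrist"); np.savez("w3.npz",**{k:np.array(v) for k,v in p.items()})
im=cv2.imread("pics/scene3.png"); im0=cv2.imread("pics/scene0.png")
c=im[110:270,140:290]; c0=im0[110:270,140:290]; print("small chest pixel diff max",np.abs(c.astype(int)-c0).max(),np.abs(c.astype(int)-c0).mean())
im=im[145:405,300:540]; cv2.imwrite("pics/scene3c.png",cv2.resize(im,None,fx=2.3,fy=2.3,interpolation=cv2.INTER_CUBIC))
E
```

```text
[0.50418646 0.21637663 0.27406228] [ 0.37923706  0.19564599 -0.20188923] 8.55
small chest pixel diff max 21 2.089236111111111
```

View pics/scene3c.png

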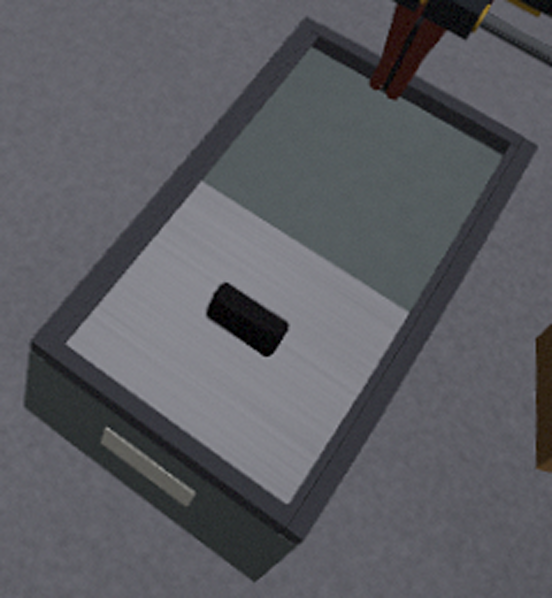

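View pics/wrist3.png

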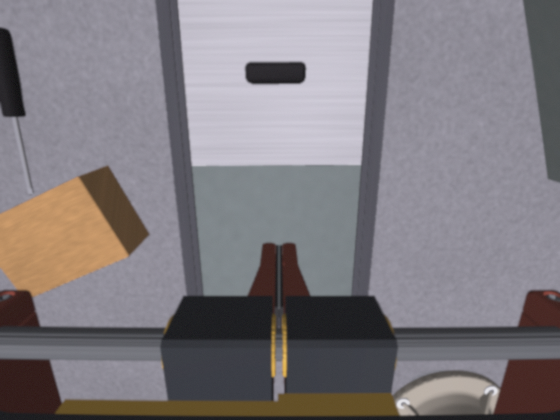

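The scene view shows no gap at the end frame, with the pull at about (407,284), and the wrist view shows the tool clear. One numeric check, then I'll hand it in.

```bash
python3 - <<'E'
from h import *
a=[]
for f,box in (("scene0",(400,225,460,275)),("scene3",(380,258,435,312))):
    im=cv2.imread(f"pics/{f}.png"); x0,y0,x1,y1=box; m=(im[y0:y1,x0:x1].max(2)<45).astype(np.uint8)
    k,l,st,ce=cv2.connectedComponentsWithStats(m); i=1+st[1:,4].argmax(); a.append(ce[i]+[x0,y0]); print(f,st[i],a[-1])
P=[plane("scene",q,.128) for q in a]; d=(P[1]-P[0])[:2]; print("moved",d,np.linalg.norm(d),np.degrees(np.arctan2(d[1],d[0])))
c=np.array([.5263,.2138]); y=np.radians(-9.35); u=np.array([np.cos(y),np.sin(y)]); v=np.array([-u[1],u[0]])
print("pull now in chest",(P[1][:2]-c)@u,(P[1][:2]-c)@v,"expect .0855,0")
env.job_done()
E
```

```text
scene0 [ 15  10  35  30 559] [431.56350626 249.04830054]
scene3 [ 10  10  35  32 577] [406.99133449 283.64818024]
moved [ 0.07368229 -0.01129897] 0.07454358646535146 -8.718228515415413
pull now in chest 0.08429743626090629 0.00023094725899930509 expect .0855,0
the job is handed in; nothing more can be done
```

I pushed the larger chest's hatch shut and handed the job in at about 8.6 s of the 29 s limit. The smaller chest was never touched. I used closed fingertips against the back of the pull, then backed off and raised the tool clear.

- **Hatch shut:** The tool stalled against the stop at 16–19 N, with only 0.1 mm of movement while I commanded 4 mm more. The pull moved 74.5 mm, against about 75 mm measured open. It ended at x = 84.3 mm in the chest's frame (expected 85.5 mm), which is within the calibration error. The last pictures show no gap at the end frame.
- **Smaller chest:** The smaller chest's part of the scene picture differs from the first one only slightly (21 grey levels at most).
- **Tool clear:** After I withdrew, the contact force was about 0.
- **Disagreement:** Heights measured from the two views came out about 5 mm low for the pull and 0–10 mm low at the chest's corners. I used the heights in the text instead.

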